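# Set a round-bottomed flask level in a ring stand

### The arm

A 7-joint arm with a two-finger parallel gripper is mounted at the origin on a cart in front of the work surface, level with it; the furniture and walls round the work are solid. World frame = base frame: x ahead of the robot, y to its left, z up, the work surface at z = 0. Lengths are in mm, angles in rad, forces in N, time in s.
With the tool pointing down it reaches from about 400 to 875 mm from the base axis. Payload 4.4 kg.
Tool frame: the origin (TCP) lies on the centre line of the jaws, within the pads' length; the fingertips stand 11 mm ahead of it and the grasp point (between the pads) lies 8 mm behind it (ctrl.tips_ahead is the distance from the TCP to the fingertips, in mm); z points along the fingers, y is the line along which they close (so a half turn about z gives the same grasp; the last joint's range is limited). The gripper opens to 85 mm and grips with 20 to 120 N. Pads are 22 mm wide; open, the fingers measure 114 mm over their backs; the gripper's body (76 mm by 85 mm) begins 54 mm behind the grasp point. The pads swing forward as they close: fully open they stand 13 mm farther back than shut.
Start: joints at [1.175, 0.628, 0.038, 1.517, -0.027, 0.996, -0.02], TCP at [210.532, -614.975, 242.313] pointing down, gripper open.
Joint ranges: [-3.06, 3.06], [-0.37, 2.12], [-1.25, 1.32], [0.18, 2.47], [-1.1, 4.24], [0.23, 1.98], [-2.94, 2.94]. Speed limits (rad/s): [2.57, 2.57, 3.14, 3.14, 3.14, 3.14, 3.14].

### API

Orientations are given as [roll, pitch, yaw] about the fixed x, y, z axes, in that order (R = Rz(yaw) Ry(pitch) Rx(roll)).
In Python, from cell import ctrl, eyes, job gives the robot as it stands. The module is installed in compiled form; this text tells all that it offers.
- The arm moves only by the tool carry_out, never from a script. Its argument "moves" is a list of rows, each an object of numbers: "tx", "ty", "tz": the shift along the tool's x, y, z as a fraction of full scale; "twist": the turn about the tool's z as a fraction of full scale; "fingers": the opening, from 0 (shut) to 1 (fully open). In form: [{"tx": .., "ty": .., "tz": .., "twist": .., "fingers": ..}, ...]. A call has 1 to 12 rows; each row shifts and turns the commanded pose from where the row before left it, along the tool's axes as they then stand; what a row does not reach is not made up. Full scale, the value 1, is 0.3 m for a shift and pi rad for a turn. A row lasts 1/8 s, in which the tool goes at most 62.5 mm and 10.7 degrees, less where a joint would pass 70% of its speed; a pose out of reach is approached as far as the arm can. A call with a number of a shift or a turn outside -1 to 1 is refused whole. A call with a gripper value outside its range is refused whole. The fingers move at their own pace and stop on an object; the grip force is fixed at half the most. Time passes only in rows, so rows that do not move let the fingers close. It gives the time, the measured TCP pose, the force, the opening and the grip force at its end, in the units of the state.
- ctrl.read_state(): the state, without advancing time (a new reading comes with each control period).
- eyes.get_image(name): name is "scene" or "top" or "wrist"; returns a dict with "color" (384x512x3 uint8, blue, green, red), "fovy" (degrees; the focal length in pixels is half the picture's height over the tangent of half this angle, whatever the lens; pixels are square), "cx", "cy" (the principal point, pixels), "world_from_camera" (4x4, takes a point from camera to world coordinates). Camera axes: x right, y up, looking along -z (the intrinsics and any distortion apply to the point x, -y, -z); pixel columns grow to the right and rows downward; lengths in mm; the calibration is good to about 2 mm. The wrist camera is an equidistant fisheye: a pixel r from the principal point sees the ray r / f radians off the axis. A picture is of the moment at which its call begins. There is no depth.
- job.finish_job(): hands the job in; it is judged then, once.
The state is a dict: "clock": time; "qpos": joint angles; "qd": joint speeds; "tau": joint torques, N m; "eef_pos": TCP position; "tool_rot": TCP orientation; "force": force on the tool from outside, world axes, zero at the start; "torque": the same for the moment, N m; "width": finger opening in mm; "gripper_force": force on a finger pad.
Only numpy, scipy, OpenCV 4.12 (cv2) and the standard library are available. Lean on these libraries where they do the work, as an engineer would, in place of code of your own. Each camera call takes 0.05 s, during which the arm holds its last target. There are 200 camera calls.

### The job

Take the round-bottomed flask by its neck out of the drying rest it is leaning in, and set it upright in the cork ring on top of the adjustable stand, so that it sits centred and level. Nobody noted how high the stand is set, so lower the flask gently, keep hold of it until it rests on the ring, and let it go only then; do not drop it, press it hard, or disturb the loose things around.

Things in the scene. Friction and masses are not known exactly. Their poses are not given: they have to be found in the camera images.
- flask_bulb (a point): Centre of the flask's ball-shaped bulb (64 mm diameter). z points from bulb to mouth along the neck; x and y have no meaning (round). At the start the flask leans in the drying rest, its neck about 30 degrees from vertical and leaning roughly towards the robot (within 30 degrees either side).
- flask_neck (a point): Place to grip, on the axis of the flask's neck, 64 mm from the bulb's centre; same axes as flask_bulb. Neck: 22 mm diameter, straight from 37 to 82 mm from the bulb's centre; a lip of 26 mm diameter ends at 90 mm.
- rest: Drying rest, fixed: grey board 112 x 86 x 8 mm with a cork ring (72 mm outside, 44 mm bore, top 26 mm above the bench) for the bulb, and a small steel V saddle on a post under the root of the neck (38 mm along it from the bulb's centre, lower side). Origin at bench level under the ring's axis; the neck leans to its -x. Nothing is beside or above the neck.
- stand_axis (a point): Foot of the stand's upright axis at bench level, z up. The cork ring on the stand is centred on this axis. The height of the ring's top face is not measured: anywhere from 83 to 128 mm above the bench; it does not give way under a gentle push. Seated, the bulb's centre is 21 to 22 mm above the ring's top face.
- flask: The flask: closed, rigid, amber glass, about 120 g (0.7 to 1.4 times that). Origin at the bulb's centre, same axes as flask_bulb. Being round-bottomed it does not right itself: it stays at whatever angle it is let go.
- stand: The stand, fixed: round base of 104 mm diameter, telescopic column with a small clamp knob, and on top a round platform of 74 mm with a cork ring (72 mm outside, 44 mm bore, 18 mm high). Origin as stand_axis.
- timer: Loose bystander: small white bench timer, 62 x 66 x 19 mm, origin under its centre.
- marker: Loose bystander: marker pen lying down, 136 mm long, 13 mm high, origin under its centre.
- black_marker: Loose bystander: marker pen with black cap lying down, 136 mm long, 13 mm high, origin under its centre.
- bottle_small: Loose bystander: small screw-cap bottle, 56 mm diameter, 105 mm high, origin under its centre.
- wide_ring: Bystander, fixed: larger cork ring for another flask, lying flat on the bench, 110 mm outside, 80 mm bore, 24 mm high; too wide for this flask. Origin under its centre.

How it is judged (in metres and radians):
On the way, in this order (a step that is already met when the one before it is completed fails the run):
1. the flask is lifted clear of the drying rest (contact force between flask and rest below 0.01 N and height (world z) of flask_bulb above 0.085 m and contact force between flask and the fingers above 0.5 N), for 0.1 s.
2. the flask, still held, rests upright on the stand's ring (contact force between flask and stand above 0.2 N and contact force between flask and the fingers above 0.5 N and horizontal distance between flask_bulb and stand_axis below 0.008 m and angle between flask_bulb's own z axis and vertical below 0.17 rad), for 0.1 s.
At the end, for the whole second after the job is handed in: The flask sits in the stand's ring, let go and at rest, its bulb's centre within 4 mm of the ring's axis (seen from above) and its neck within 0.09 rad (5 degrees) of vertical (horizontal distance between flask_bulb and stand_axis below 0.004 m and angle between flask_bulb's own z axis and vertical below 0.09 rad and contact force between flask and stand above 0.2 N and height (world z) of flask_bulb above 0.1 m and contact force between flask and the fingers below 0.01 N and linear speed of flask below 0.02 m/s and angular speed of flask below 0.1 rad/s); the robot touches nothing.
It fails at once if the flask is pressed on the stand with more than 25 N (contact force between flask and stand above 25 N).
It fails at once if the flask is dropped (it moves faster than 0.3 m/s with no finger on it) (contact force between flask and the fingers below 0.01 N and linear speed of flask above 0.3 m/s).
It fails at once if a loose bystander is shifted by more than 15 mm (distance of any of timer, marker, black_marker, bottle_small from where it was at the start of the episode above 0.015 m).
It also fails if it takes over 48 s, if anything falls off the work surface, if the arm or the gripper's body presses on something with over 40 N, if the wrist force passes 120 N, or if a joint passes its speed limit or range.

## Working session

There is one attempt and no reset: what is moved stays moved. The work goes in short steps, Python scripts to look and compute and a tool call to move; the robot and the scene stay as the last step left them, time stands still between calls to the robot, and variables do not carry over. Pictures are saved under pics/ and viewed, at most 13 in all, crops included, and the job is handed in when it is done.

Besides the shell and the picture viewer there is one more tool, called as name([rows], argument=value, ...), one row to a line, values as JSON. carry_out: Moves the arm, as the interface text tells. Its arguments: {"type":"object","properties":{"moves":{"type":"array","items":{"type":"object","properties":{"tx":{"type":"number","minimum":-1,"maximum":1},"ty":{"type":"number","minimum":-1,"maximum":1},"tz":{"type":"number","minimum":-1,"maximum":1},"twist":{"type":"number","minimum":-1,"maximum":1},"fingers":{"type":"number"}}}}},"required":["moves"]}

```bash
mkdir -p pics
cat > h.py <<'E'
import numpy as np, cv2
from cell import ctrl, eyes, job
def snap(n,f):
    d=eyes.get_image(n); cv2.imwrite(f'pics/{f}.png',d['color']); 
    np.savez(f'pics/{f}.npz',**{k:v for k,v in d.items()}); return d
def ray(f,u,v,fish=False):
    d=np.load(f'pics/{f}.npz'); F=192/np.tan(np.radians(float(d['fovy']))/2)
    a=(u-float(d['cx']))/F; b=(v-float(d['cy']))/F
    if fish:
        r=np.hypot(a,b); s=np.sin(r)/r if r>1e-9 else 1; p=np.array([a*s,-b*s,-np.cos(r)])
    else: p=np.array([a,-b,-1.])
    T=d['world_from_camera']; w=T[:3,:3]@p
    return T[:3,3],w/np.linalg.norm(w)
def atz(f,u,v,z,fish=False):
    o,w=ray(f,u,v,fish); return o+w*(z-o[2])/w[2]
def tri(*rs):
    A=np.zeros((3,3));b=np.zeros(3)
    for o,w in rs:
        P=np.eye(3)-np.outer(w,w);A+=P;b+=P@o
    x=np.linalg.solve(A,b); return x,[round(float(np.linalg.norm((np.eye(3)-np.outer(w,w))@(x-o))),1) for o,w in rs]
def proj(f,p):
    d=np.load(f'pics/{f}.npz'); F=192/np.tan(np.radians(float(d['fovy']))/2);T=d['world_from_camera']
    c=T[:3,:3].T@(np.array(p)-T[:3,3]); return float(d['cx'])+F*c[0]/-c[2], float(d['cy'])-F*c[1]/-c[2]
E
python3 - <<'E'
from h import *
ims=[]
for n in('scene','top'):
    d=snap(n,n+'0');print(n,d['fovy'],d['cx'],d['cy'],d['color'].shape,d['world_from_camera'].round(2).tolist(),[k for k in d])
    cv2.imwrite(f'pics/{n}0b.png',cv2.resize(d['color'],(800,600),interpolation=cv2.INTER_CUBIC))
print(ctrl.read_state(),ctrl.tips_ahead)
E
```

```text
scene 45.702578610373834 257.8911627037558 192.58629099929345 (384, 512, 3) [[-0.81, 0.33, -0.49, 49.31], [-0.58, -0.46, 0.67, 985.56], [-0.0, 0.83, 0.56, 670.1], [0.0, 0.0, 0.0, 1.0]] ['color', 'fovy', 'cx', 'cy', 'world_from_camera']
top 42.86895650736351 254.22290845007478 183.9952681381603 (384, 512, 3) [[0.07, 0.98, -0.21, 351.13], [-1.0, 0.07, -0.01, 275.08], [0.0, 0.21, 0.98, 1082.78], [0.0, 0.0, 0.0, 1.0]] ['color', 'fovy', 'cx', 'cy', 'world_from_camera']
{'clock': 0.1, 'qpos': array([ 1.17516361,  0.62921967,  0.03846314,  1.51826918, -0.02701305,
        0.99629232, -0.02000378]), 'qd': array([ 0.00191816, -0.00202488, -0.00092707, -0.00171761,  0.00071917,
        0.00026881,  0.00029973]), 'tau': array([ 2.82834422e-03, -5.64531326e+01,  1.23048764e+00, -1.93971151e+01,
        1.13327985e-02,  5.47510019e-03,  6.06588230e-06]), 'eef_pos': array([ 210.37415079, -614.44760926,  241.5029907 ]), 'tool_rot': array([-3.13992254e+00,  1.47941132e-05,  3.29806954e-01]), 'force': array([ 0.93380746, -0.36898666,  0.47175518]), 'torque': array([-0.00156207,  0.00821495, -0.00574357]), 'gripper_force': 0.0, 'width': 85.38581699383914} 11.0
```

View pics/scene0b.png

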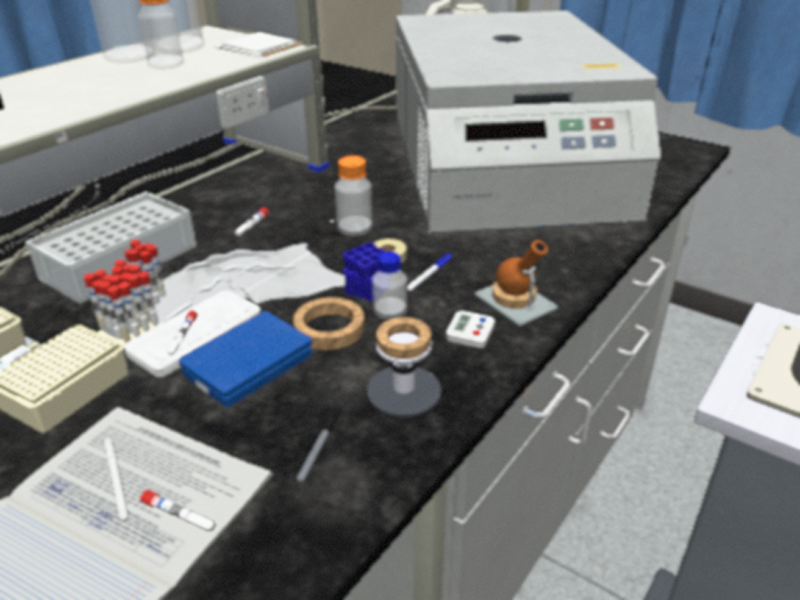

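View pics/top0b.png

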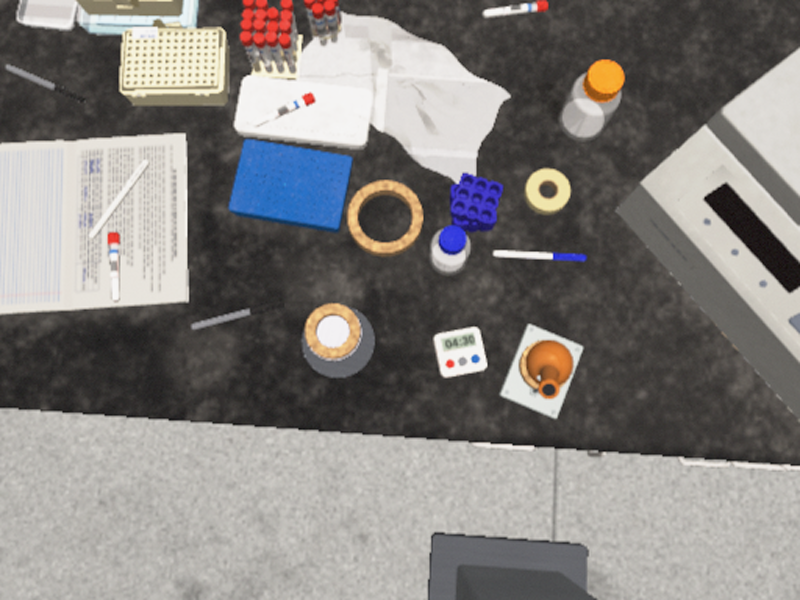

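The scene view shows the flask bulb near (514,277), its mouth near (540,247), and the stand ring at (403,336). In the top view (both enlarged) the bulb is near (551,360), the mouth at (548,388), and the ring at (333,331). Next I'll make enlarged crops.

Run:
```python
from h import *
def crop(n,u,v,w=80,h=60,k=5):
    im=cv2.imread(f'pics/{n}.png')[v:v+h,u:u+w]; print(n,u,v)
    return cv2.resize(im,None,fx=k,fy=k,interpolation=cv2.INTER_CUBIC)
a=np.hstack([crop('scene0',295,145),crop('top0',312,205)])
b=np.hstack([crop('scene0',220,195),crop('top0',175,185)])
cv2.imwrite('pics/m0.png',np.vstack([a,b]))
```

```text
scene0 295 145
top0 312 205
scene0 220 195
top0 175 185
```

View pics/m0.png

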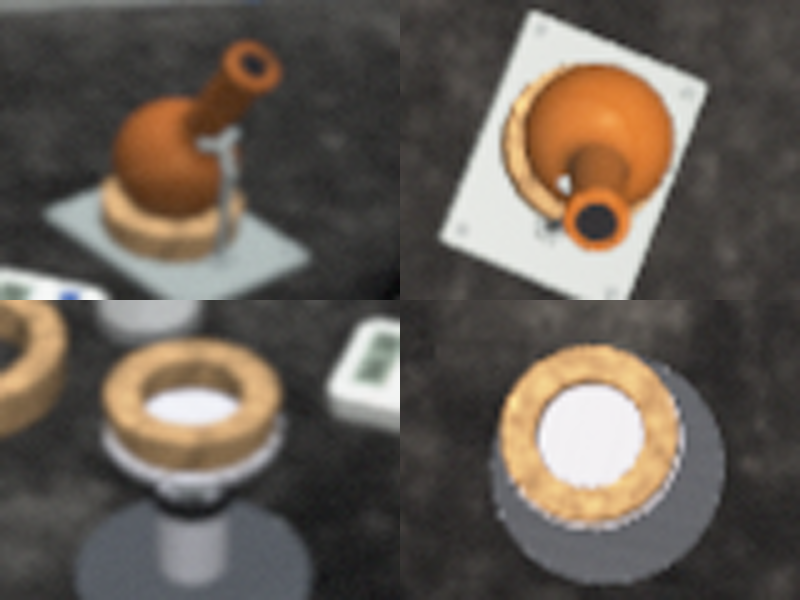

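Crops: flask bulb centre is at (175,157) in scene and (599,138) in top. The mouth is at (251,66) and (598,219). The stand ring's top centre is at (193,390) in scene and (592,434) in top. The base disc's centre is at about (608,470) in top.

Run:
```python
from h import *
S=lambda u,v,o:((u+.5)/5-.5+o[0],(v+.5)/5-.5+o[1])
def T(s,t): 
    return tri(ray('scene0',*s),ray('top0',*t))
bulb,e=T(S(175,157,(295,145)),S(199,138,(312,205)));print('bulb',bulb,e)
m,e=T(S(251,66,(295,145)),S(198,219,(312,205)));print('mouth',m,e)
n=m-bulb;L=np.linalg.norm(n);n/=L;print('len',L,'tilt',np.degrees(np.arccos(n[2])),'az',np.degrees(np.arctan2(n[1],n[0])),n, 'neck',bulb+64*n)
r,e=T(S(193,90,(220,195)),S(192,134,(175,185)));print('ring',r,e)
print('base',atz('top0',*S(208,170,(175,185)),6))
c=[atz('top0',*S(*p,(312,205)),8) for p in[(132,10),(307,86),(228,305),(40,237)]];print('board',c,'mid',np.mean(c,0))
for n_,p in dict(timer=(460,352),bot=(450,250),centr=(615,205)).items(): print(n_,atz('top0',p[0]/1.5625,p[1]/1.5625,15))
```

```text
bulb [480.83399491  75.67054654  49.47907578] [0.3, 0.3]
mouth [439.6522933   89.17647427 123.05374385] [0.0, 0.0]
len 85.39071619685242 tilt 30.50061214769354 az 161.84260782490497 [-0.48227376  0.15816623  0.86162374] neck [449.96847439  85.79318531 104.622995  ]
ring [496.26488456 366.92364073 102.25701526] [0.5, 0.5]
base [494.50449491 367.17395663   6.        ]
board [array([540.64509318,  99.05399905,   8.        ]), array([512.22498712,  20.57137957,   8.        ]), array([414.01305268,  52.72112185,   8.        ]), array([437.41729217, 135.46197103,   8.        ])] mid [476.07510629  76.95211787   8.        ]
timer [491.01473498 194.09200521  15.        ]
bot [637.64044334 216.62905684  15.        ]
centr [723.07824888 -20.22973756  15.        ]
```

Run:
```python
from h import *
k=1.5625
for p in [(432,225),(641,215),(727,150),(440,490)]: print(p,atz('scene0',p[0]/k,p[1]/k,0).round())
print(atz('top0',799/k,415/k,0).round(),atz('top0',620/k,205/k,0).round())
for z in (100,150,200,250): print(z,atz('scene0',418/k,105/k,z).round(),atz('scene0',655/k,80/k,z).round(),atz('top0',710/k,128/k,z).round())
d=snap('wrist','w0'); print(d['fovy'],d['cx'],d['cy'],d['world_from_camera'].round(3).tolist())
```

```text
(432, 225) [740. -67.   0.]
(641, 215) [ 417. -350.    0.]
(727, 150) [ 370. -803.    0.]
(440, 490) [355. 488.   0.]
[ 439. -286.    0.] [729. -32.   0.]
100 [1004. -397.  100.] [ 608. -917.  100.] [ 814. -126.  100.]
150 [ 920. -276.  150.] [ 559. -750.  150.] [ 791. -105.  150.]
200 [ 836. -155.  200.] [ 510. -583.  200.] [767. -85. 200.]
250 [753. -33. 250.] [ 461. -417.  250.] [743. -65. 250.]
65.70646984690485 255.7502206984275 194.2478562466553 [[0.324, 0.894, 0.308, 291.188], [-0.946, 0.307, 0.106, -587.536], [0.0, -0.326, 0.945, 372.396], [0.0, 0.0, 0.0, 1.0]]
```

View pics/w0.png

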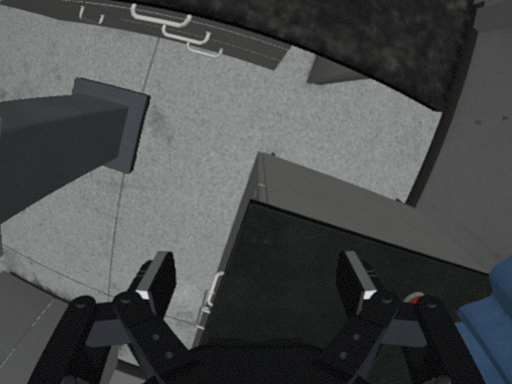

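The wrist view shows the bench edge, a cabinet, and both fingers open, with nothing close by. The centrifuge is about 250 mm high, so I'll raise the arm first and then sweep across.

carry_out([
  {"tz": -0.18},
  {"tz": -0.18},
  {"tz": -0.18},
  {"tx": 0.142,"ty": -0.135},
  {"tx": 0.142,"ty": -0.135},
  {"tx": 0.142,"ty": -0.135},
  {"tx": 0.142,"ty": -0.135},
  {"tx": 0.142,"ty": -0.135},
  {"tx": 0.142,"ty": -0.135},
  {"tx": 0.142,"ty": -0.135},
])

```text
validation failed for argument at $.mo...
```

carry_out([
  {"tx": 0,"ty": 0,"tz": -0.18,"twist": 0,"fingers": 1},
  {"tx": 0,"ty": 0,"tz": -0.18,"twist": 0,"fingers": 1},
  {"tx": 0,"ty": 0,"tz": -0.18,"twist": 0,"fingers": 1},
  {"tx": 0.142,"ty": -0.135,"tz": 0,"twist": 0,"fingers": 1},
  {"tx": 0.142,"ty": -0.135,"tz": 0,"twist": 0,"fingers": 1},
  {"tx": 0.142,"ty": -0.135,"tz": 0,"twist": 0,"fingers": 1},
  {"tx": 0.142,"ty": -0.135,"tz": 0,"twist": 0,"fingers": 1},
  {"tx": 0.142,"ty": -0.135,"tz": 0,"twist": 0,"fingers": 1},
  {"tx": 0.142,"ty": -0.135,"tz": 0,"twist": 0,"fingers": 1},
  {"tx": 0.142,"ty": -0.135,"tz": 0,"twist": 0,"fingers": 1},
])

```text
clock: 1.4
eef_pos: [401.3, -248.3, 404.3]
tool_rot: [3.141, -0.0, 0.33]
force: [1.3, 0.3, 0.4]
width: 85.5
gripper_force: 0.0
```

carry_out([
  {"tx": 0.085,"ty": -0.168,"tz": 0,"twist": 0,"fingers": 1},
  {"tx": 0.085,"ty": -0.168,"tz": 0,"twist": 0,"fingers": 1},
  {"tx": 0.085,"ty": -0.168,"tz": 0,"twist": 0,"fingers": 1},
  {"tx": 0.085,"ty": -0.168,"tz": 0,"twist": 0,"fingers": 1},
  {"tx": 0.085,"ty": -0.168,"tz": 0,"twist": 0,"fingers": 1},
  {"tx": 0.085,"ty": -0.168,"tz": 0,"twist": 0,"fingers": 1},
  {"tx": 0,"ty": 0,"tz": 0.1,"twist": -0.0584,"fingers": 1},
  {"tx": 0,"ty": 0,"tz": 0.1,"twist": -0.0584,"fingers": 1},
  {"tx": 0,"ty": 0,"tz": 0.1,"twist": -0.0584,"fingers": 1},
  {"tx": 0,"ty": 0,"tz": 0.1,"twist": -0.0584,"fingers": 1},
  {"tx": 0,"ty": 0,"tz": 0.1,"twist": -0.0584,"fingers": 1},
  {"tx": 0,"ty": 0,"tz": 0.1,"twist": 0,"fingers": 1},
])

```text
clock: 2.9
eef_pos: [447.6, 85.3, 223.3]
tool_rot: [-3.141, -0.0, 1.248]
force: [0.2, -0.8, -0.4]
width: 85.4
gripper_force: 0.0
```

Run:
```python
from h import *
d=snap('wrist','w1')
```

```text
(no output)
```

View pics/w1.png

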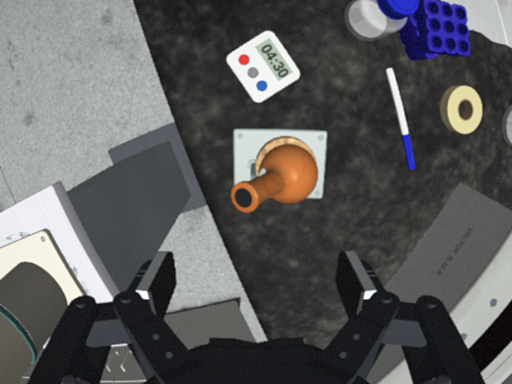

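The wrist view puts the bulb at about (291,174) and the mouth at about (245,196), with the fingers on either side. I'll check this against the measured positions.

Run:
```python
from h import *
print(atz('w1',291,174,49.5,True),atz('w1',245,196,125,True))
```

```text
[485.26140799  74.52632941  49.5       ] [441.74347523  90.93142926 125.        ]
```

carry_out([
  {"tx": 0.005,"ty": 0,"tz": 0.13,"twist": 0,"fingers": 1},
  {"tx": 0,"ty": 0,"tz": 0.13,"twist": 0,"fingers": 1},
  {"tx": 0,"ty": 0,"tz": 0.13,"twist": 0,"fingers": 1},
  {"tx": 0,"ty": 0,"tz": 0,"twist": 0,"fingers": 0.72},
  {"tx": 0,"ty": 0,"tz": 0,"twist": 0,"fingers": 0.72},
  {"tx": 0,"ty": 0,"tz": 0,"twist": 0,"fingers": 0.72},
])

```text
clock: 3.7
eef_pos: [449.3, 87.1, 108.9]
tool_rot: [3.139, -0.002, 1.247]
force: [-0.9, 0.3, -0.0]
width: 61.7
gripper_force: 0.0
```

Run:
```python
from h import *
snap('wrist','w2');snap('scene','s2')
a=cv2.imread('pics/w2.png');b=cv2.imread('pics/s2.png')[110:230,270:430]
cv2.imwrite('pics/m2.png',np.hstack([cv2.resize(a,(400,300)),cv2.resize(b,(400,300),interpolation=cv2.INTER_CUBIC)]))
```

```text
(no output)
```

View pics/m2.png

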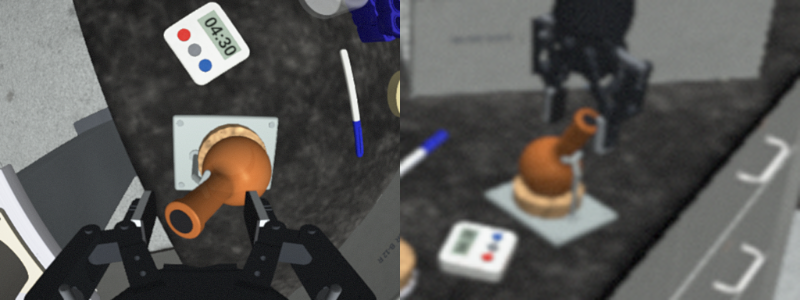

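The wrist crop shows the neck between the pads, with the mouth at (185,218). The scene crop agrees. Now I'll push the neck upright.

carry_out([
  {"tx": 0,"ty": 0.02,"tz": 0.006,"twist": 0,"fingers": 0.72},
  {"tx": 0,"ty": 0.02,"tz": 0.006,"twist": 0,"fingers": 0.72},
  {"tx": 0,"ty": 0.02,"tz": 0,"twist": 0,"fingers": 0.72},
  {"tx": 0,"ty": 0.02,"tz": 0,"twist": 0,"fingers": 0.72},
  {"tx": 0,"ty": 0.02,"tz": 0,"twist": 0,"fingers": 0.72},
  {"tx": 0,"ty": 0.02,"tz": 0,"twist": 0,"fingers": 0.72},
  {"tx": 0,"ty": 0,"tz": 0,"twist": 0,"fingers": 0.6},
  {"tx": 0,"ty": 0,"tz": 0,"twist": 0,"fingers": 0.5},
  {"tx": 0,"ty": 0,"tz": 0,"twist": 0,"fingers": 0.42},
  {"tx": 0,"ty": 0,"tz": 0,"twist": 0,"fingers": 0.36},
  {"tx": 0,"ty": 0,"tz": 0,"twist": 0,"fingers": 0.36},
  {"tx": 0,"ty": 0,"tz": 0,"twist": 0,"fingers": 0.36},
])

```text
clock: 5.3
eef_pos: [482.3, 75.4, 103.7]
tool_rot: [3.142, 0.0, 1.247]
force: [-0.4, 0.0, 0.0]
width: 30.6
gripper_force: 0.1
```

Run:
```python
from h import *
snap('wrist','w3');snap('scene','s3');snap('top','t3')
a=cv2.imread('pics/w3.png')[150:345,120:380];b=cv2.imread('pics/s3.png')[130:220,290:410];c=cv2.imread('pics/t3.png')[195:285,300:420]
R=lambda x:cv2.resize(x,(400,300),interpolation=cv2.INTER_CUBIC)
cv2.imwrite('pics/m3.png',np.vstack([np.hstack([R(a),R(b)]),np.hstack([R(c),R(c)*0])]))
```

```text
(no output)
```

View pics/m3.png

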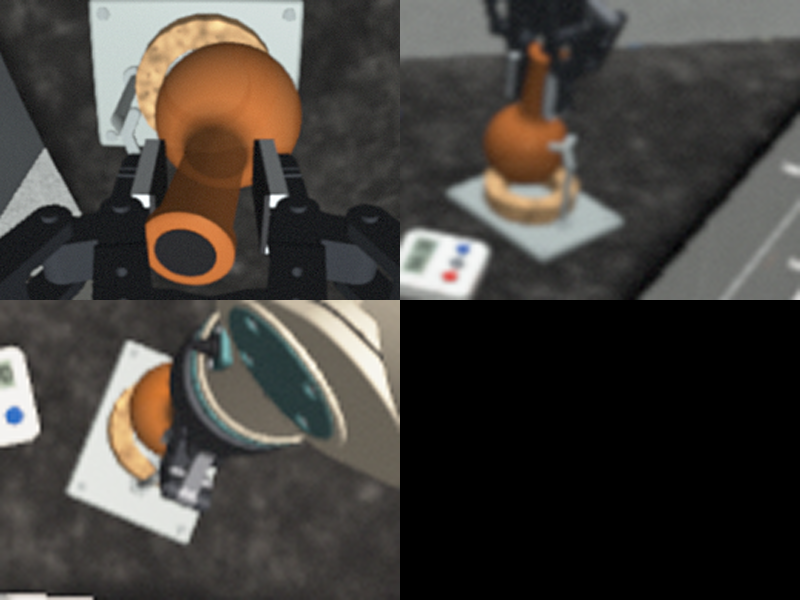

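The neck is almost upright between the pads. The bulb is at about (229,115) in the wrist crop and (525,143) in the scene crop, and it may have moved on its ring, so I'll triangulate it.

Run:
```python
from h import *
k=260/400; q=.3
w=lambda u,v:ray('w3',120+u*k,150+v*k,True)
s=lambda u,v:ray('s3',290+(u-400)*q,130+v*q)
t=lambda u,v:ray('t3',300+u*q,195+(v-300)*q)
b,e=tri(w(229,115),s(525,143));print('bulb',b,e)
m,e=tri(w(191,249),s(538,46));print('mouth',m,e)
print(np.linalg.norm(m-b),(m-b))
print(ctrl.read_state()['clock'])
```

```text
bulb [491.13108191  71.01879839  52.4802174 ] [1.0, 1.0]
mouth [481.31787404  82.11852677 145.74098828] [0.8, 0.8]
94.43026212336304 [-9.81320787 11.09972838 93.26077088]
5.45
```

carry_out([
  {"tx": 0,"ty": 0,"tz": 0,"twist": 0,"fingers": 0.25},
  {"tx": 0,"ty": 0,"tz": 0,"twist": 0,"fingers": 0.1},
  {"tx": 0,"ty": 0,"tz": 0,"twist": 0,"fingers": 0},
  {"tx": 0,"ty": 0,"tz": 0,"twist": 0,"fingers": 0},
  {"tx": 0,"ty": 0,"tz": 0,"twist": 0,"fingers": 0},
  {"tx": 0,"ty": 0,"tz": 0,"twist": 0,"fingers": 0},
])

```text
clock: 6.2
eef_pos: [482.3, 75.4, 103.7]
tool_rot: [3.142, -0.0, 1.247]
force: [0.5, -0.0, -2.0]
width: 20.9
gripper_force: 58.6
```

carry_out([
  {"tx": 0,"ty": 0,"tz": -0.03,"twist": 0,"fingers": 0},
  {"tx": 0,"ty": 0,"tz": -0.06,"twist": 0,"fingers": 0},
  {"tx": 0,"ty": 0,"tz": -0.1,"twist": 0,"fingers": 0},
  {"tx": 0,"ty": 0,"tz": -0.15,"twist": 0,"fingers": 0},
  {"tx": 0,"ty": 0,"tz": -0.15,"twist": 0,"fingers": 0},
  {"tx": 0,"ty": 0,"tz": -0.06,"twist": 0,"fingers": 0},
  {"tx": 0,"ty": 0,"tz": 0,"twist": 0,"fingers": 0},
])

```text
clock: 7.08
eef_pos: [483.0, 75.6, 270.4]
tool_rot: [3.138, -0.001, 1.247]
force: [-0.8, -0.3, -2.6]
width: 20.5
gripper_force: 60.7
```

Run:
```python
from h import *
snap('wrist','w4');snap('scene','s4');snap('top','t4')
a=cv2.imread('pics/w4.png')[150:345,120:380];b=cv2.imread('pics/s4.png')[80:170,270:390];c=cv2.imread('pics/t4.png')[195:285,300:420]
R=lambda x:cv2.resize(x,(400,300),interpolation=cv2.INTER_CUBIC)
cv2.imwrite('pics/m4.png',np.vstack([np.hstack([R(a),R(b)]),np.hstack([R(c),R(cv2.imread('pics/s4.png'))])]))
```

```text
(no output)
```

View pics/m4.png

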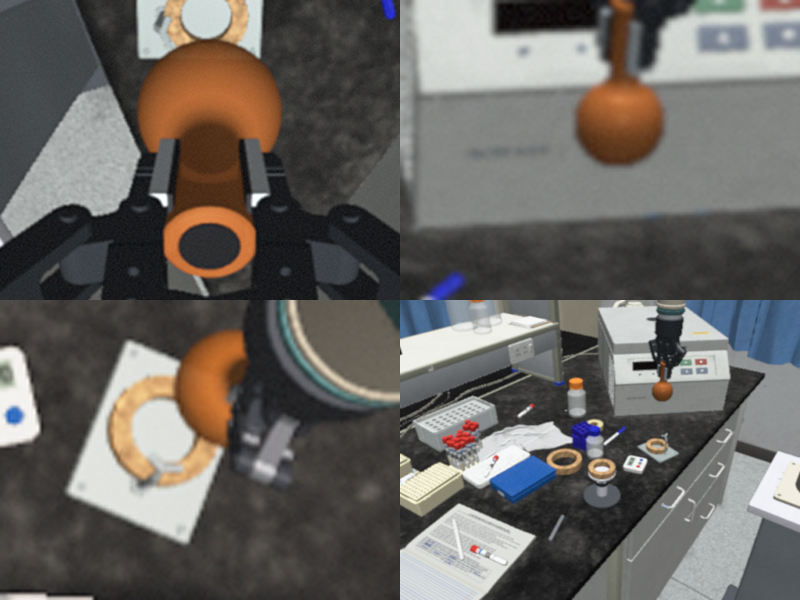

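The flask is held upright and clear of the rest. In the wrist crop the bulb is at (210,110) and the mouth at (209,243). In the scene crop the bulb is at (620,122).

Run:
```python
from h import *
k=260/400; q=.3
w=lambda u,v:ray('w4',120+u*k,150+v*k,True)
s=lambda u,v:ray('s4',270+(u-400)*q,80+v*q)
st=ctrl.read_state(); p=st['eef_pos']
y=st['tool_rot'][2]; X=np.array([np.cos(y),np.sin(y),0]);Y=np.array([np.sin(y),-np.cos(y),0])
b,e=tri(w(210,110),s(620,122))
m=b; print('bulb',b,e,'rel x,y,z',(b-p)@X,(b-p)@Y,b[2]-p[2])
for z in (30,35,40,45):
    r=w(209,243); m=r[0]+r[1]*(p[2]+z-r[0][2])/r[1][2]; print(z,(m-p)@X,(m-p)@Y)
# where should bulb / mouth be if upright
for P in (p-[0,0,56],p+[0,0,34]):
    d=np.load('pics/w4.npz');F=192/np.tan(np.radians(float(d['fovy']))/2);T=d['world_from_camera'];c=T[:3,:3].T@(P-T[:3,3])
    h=np.hypot(c[0],c[1]);r=np.arctan2(h,-c[2])*F
    print(((float(d['cx'])+r*c[0]/h)-120)/k,((float(d['cy'])-r*c[1]/h)-150)/k)
```

```text
bulb [483.26337951  72.73114164 212.43152915] [1.8, 1.8] rel x,y,z -1.699964107936242 2.4773255618198227 -55.42051139714903
30 -4.696782831777503 2.578121087881805
35 -0.360577847196925 2.5498991991960565
40 3.9756271373836394 2.521677310510313
45 8.311832121964203 2.493455421824569
202.32223563116108 109.31400170308336
199.87009835381215 239.76821147033442
```

carry_out([
  {"tx": 0.04,"ty": -0.0115,"tz": 0,"twist": 0,"fingers": 0},
  {"tx": 0.08,"ty": -0.023,"tz": 0,"twist": 0,"fingers": 0},
  {"tx": 0.12,"ty": -0.0345,"tz": 0,"twist": 0,"fingers": 0},
  {"tx": 0.12,"ty": -0.0345,"tz": 0,"twist": 0,"fingers": 0},
  {"tx": 0.12,"ty": -0.0345,"tz": 0,"twist": 0,"fingers": 0},
  {"tx": 0.12,"ty": -0.0345,"tz": 0,"twist": 0,"fingers": 0},
  {"tx": 0.12,"ty": -0.0345,"tz": 0,"twist": 0,"fingers": 0},
  {"tx": 0.1,"ty": -0.029,"tz": 0,"twist": 0,"fingers": 0},
  {"tx": 0.07,"ty": -0.02,"tz": 0,"twist": 0,"fingers": 0},
  {"tx": 0.044,"ty": -0.0125,"tz": 0,"twist": 0,"fingers": 0},
  {"tx": 0,"ty": 0,"tz": 0.1,"twist": 0,"fingers": 0},
  {"tx": 0,"ty": 0,"tz": 0,"twist": 0,"fingers": 0},
])

```text
clock: 8.72
eef_pos: [494.1, 364.7, 236.5]
tool_rot: [-3.139, 0.006, 1.246]
force: [0.3, -0.3, -0.8]
width: 20.8
gripper_force: 60.6
```

Run:
```python
from h import *
snap('wrist','w5');snap('scene','s5');snap('top','t5')
a=cv2.imread('pics/w5.png')[60:345,60:440];b=cv2.imread('pics/s5.png')[160:265,190:330];c=cv2.imread('pics/t5.png')[165:255,165:285]
R=lambda x:cv2.resize(x,(400,300),interpolation=cv2.INTER_CUBIC)
cv2.imwrite('pics/m5.png',np.vstack([np.hstack([R(a),R(b)]),np.hstack([R(c),R(cv2.imread('pics/s5.png'))])]))
print(ctrl.read_state()['eef_pos'])
```

```text
[495.67633267 366.54252322 239.61101423]
```

View pics/m5.png

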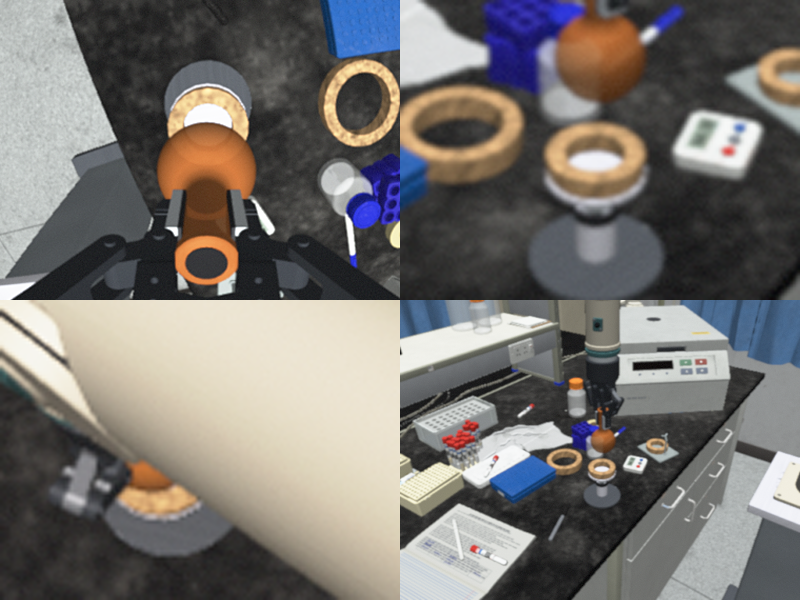

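In the wrist crop the bulb's edges are at x 157 and 256, and the ring's are at 166 and 250. In the scene crop the bulb is at (601,56) and the ring centre at (596,155). I'll check the alignment.

Run:
```python
from h import *
k=.95; q=.35
w=lambda u,v:ray('w5',60+u*k,60+v*k,True)
st=ctrl.read_state(); p=st['eef_pos']; y=st['tool_rot'][2]; X=np.array([np.cos(y),np.sin(y),0]);Y=np.array([np.sin(y),-np.cos(y),0])
for P in (p-[0,0,55.5],[496.3,366.9,102]):
    u,v=proj('s5',P); print('scene crop pred',400+(u-190)/q,(v-160)/q)
o=w(206.5,171);B=o[0]+o[1]*(p[2]-55.5-o[0][2])/o[1][2];print('wrist bulb rel',(B-p)@X,(B-p)@Y)
# ring outer edges: widest points at top-face height
for z in (92,102,110):
  L,Rr=[(lambda r:r[0]+r[1]*(z-r[0][2])/r[1][2])(w(u,124)) for u in(166,250)]
  print(z,'ring mid y rel',((L+Rr)/2-p)@Y,'diam',np.linalg.norm(L-Rr))
for u,v in((208,84),):
    r=w(u,v);
    for z in (95,102,110): print('ring far edge x rel -36 at',z,(r[0]+r[1]*(z-r[0][2])/r[1][2]-p)@X-36)
```

```text
scene crop pred 596.1763756965664 55.834318337307586
scene crop pred 595.4665947342149 150.6713597892193
wrist bulb rel -1.800760110692295 0.6917730229576147
92 ring mid y rel 2.1337161015774946 diam 77.27955937491596
102 ring mid y rel 2.0736811523540832 diam 74.46862629074442
110 ring mid y rel 2.025653192975358 diam 72.21987982340715
ring far edge x rel -36 at 95 4.169377582369314
ring far edge x rel -36 at 102 5.268943311369846
ring far edge x rel -36 at 110 6.525589858798988
```

carry_out([
  {"tx": 0.0133,"ty": 0.0057,"tz": 0.05,"twist": 0,"fingers": 0},
  {"tx": 0,"ty": 0,"tz": 0.06,"twist": 0,"fingers": 0},
  {"tx": 0,"ty": 0,"tz": 0.04,"twist": 0,"fingers": 0},
  {"tx": 0,"ty": 0,"tz": 0,"twist": 0,"fingers": 0},
  {"tx": 0,"ty": 0,"tz": 0,"twist": 0,"fingers": 0},
])

```text
clock: 9.5
eef_pos: [498.1, 370.2, 193.9]
tool_rot: [3.141, -0.0, 1.247]
force: [0.1, 0.2, -0.9]
width: 20.4
gripper_force: 60.6
```

Run:
```python
from h import *
snap('wrist','w6');snap('scene','s6')
a=cv2.imread('pics/w6.png')[110:260,150:350];b=cv2.imread('pics/s6.png')[170:230,220:300]
R=lambda x:cv2.resize(x,(400,300),interpolation=cv2.INTER_CUBIC)
cv2.imwrite('pics/m6.png',np.hstack([R(a),R(b)]))
s=ctrl.read_state();print(s['eef_pos'],s['force'])
```

```text
[498.20534759 370.29988501 194.3111301 ] [ 0.73914034  0.28593675 -0.8799169 ]
```

View pics/m6.png

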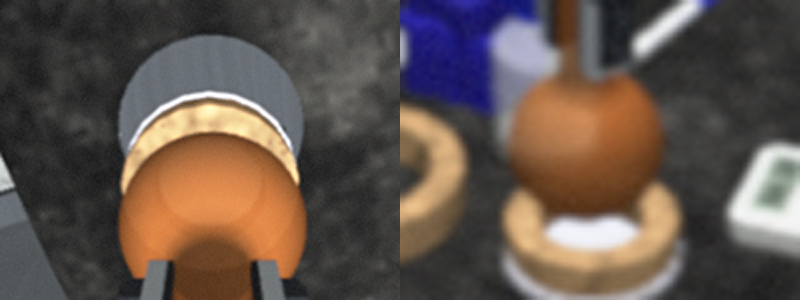

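The bulb is just above the ring. In the scene crop the bulb edges are at 510 and 663, and the ring edges at 503 and 682. In the wrist crop the bulb edges are at 118 and 306, the ring edges at 120 and 300, and the far cork edge at y≈103. I'll refine the edges with intensity profiles.

Run:
```python
from h import *
im=cv2.imread('pics/s6.png'); sat=cv2.cvtColor(im,cv2.COLOR_BGR2HSV)[...,1].astype(float)
def edges(row,u0,u1,ch):
    g=np.abs(np.gradient(cv2.GaussianBlur(ch,(0,0),.7)[row])); 
    def pk(a,b):
        i=a+int(np.argmax(g[a:b]));y=g[i-1:i+2];return i+.5*(y[0]-y[2])/(y[0]-2*y[1]+y[2])
    m=(u0+u1)//2; return pk(u0,m-8),pk(m+8,u1)
red=im[...,2].astype(float)-im[...,0]
bb=[edges(r,234,282,red) for r in range(192,203)];rr=[edges(r,232,284,red) for r in range(213,221)]
print(np.round(bb,1).tolist());print(np.round(rr,1).tolist());print(np.median(bb,0).mean(),np.median(rr,0).mean())
for z in(138.8,100): print(z,proj('s6',[498.2,370.3,z]),proj('s6',[496.3,366.9,z]))
p=ctrl.read_state()['eef_pos'];y=1.247;X=np.array([np.cos(y),np.sin(y),0])
w=lambda u,v:ray('w6',150+u/2,110+v/2,True)
for z in(96,100,104):
    r=w(211,103);print(z,(r[0]+r[1]*(z-r[0][2])/r[1][2]-p)@X-36)
r=w(212,215);print('bulb',(r[0]+r[1]*(p[2]-55.5-r[0][2])/r[1][2]-p)@X)
```

```text
[[242.7, 270.7], [242.4, 271.0], [242.2, 271.3], [242.1, 271.6], [241.9, 271.9], [241.7, 272.0], [241.4, 272.1], [241.2, 272.0], [241.3, 271.9], [241.5, 271.8], [241.8, 271.6]]
[[240.2, 275.6], [240.3, 275.6], [248.5, 267.4], [248.6, 267.2], [249.0, 266.6], [241.4, 274.1], [242.0, 273.9], [242.5, 273.7]]
256.7787031998625 258.02724863011207
138.8 (np.float64(256.63341997328314), np.float64(198.72357939228255)) (np.float64(258.36458147826795), np.float64(198.2570874397307))
100 (np.float64(256.7244643413002), np.float64(213.98139155484193)) (np.float64(258.4158957687671), np.float64(213.50381870317295))
96 -3.639132820911037
100 -2.732757707120342
104 -1.8263825933297184
bulb 3.100424321499962
```

carry_out([
  {"tx": -0.0117,"ty": -0.0023,"tz": 0,"twist": 0,"fingers": 0},
  {"tx": 0,"ty": 0,"tz": 0.02,"twist": 0,"fingers": 0},
  {"tx": 0,"ty": 0,"tz": 0.01,"twist": 0,"fingers": 0},
  {"tx": 0,"ty": 0,"tz": 0,"twist": 0,"fingers": 0},
  {"tx": 0,"ty": 0,"tz": 0,"twist": 0,"fingers": 0},
])

```text
clock: 10.22
eef_pos: [496.2, 367.0, 184.7]
tool_rot: [3.142, -0.0, 1.247]
force: [-0.5, -0.2, -0.9]
width: 20.9
gripper_force: 60.6
```

carry_out([
  {"tx": 0,"ty": 0,"tz": 0.006,"twist": 0,"fingers": 0},
  {"tx": 0,"ty": 0,"tz": 0,"twist": 0,"fingers": 0},
])

```text
clock: 10.48
eef_pos: [496.1, 366.8, 182.8]
tool_rot: [-3.141, 0.0, 1.247]
force: [0.1, -0.5, -2.0]
width: 20.5
gripper_force: 60.6
```

carry_out([
  {"tx": 0,"ty": 0,"tz": 0.006,"twist": 0,"fingers": 0},
  {"tx": 0,"ty": 0,"tz": 0,"twist": 0,"fingers": 0},
])

```text
clock: 10.72
eef_pos: [496.2, 367.0, 181.2]
tool_rot: [3.141, -0.0, 1.247]
force: [0.0, 0.3, -0.8]
width: 20.7
gripper_force: 60.6
```

carry_out([
  {"tx": 0,"ty": 0,"tz": 0.005,"twist": 0,"fingers": 0},
  {"tx": 0,"ty": 0,"tz": 0,"twist": 0,"fingers": 0},
])

```text
clock: 10.98
eef_pos: [496.5, 367.8, 180.1]
tool_rot: [3.141, -0.002, 1.247]
force: [-0.6, 1.1, 2.7]
width: 20.4
gripper_force: 60.9
```

carry_out([
  {"tx": 0,"ty": 0,"tz": 0.005,"twist": 0,"fingers": 0},
  {"tx": 0,"ty": 0,"tz": 0,"twist": 0,"fingers": 0},
])

```text
clock: 11.22
eef_pos: [496.6, 368.2, 179.8]
tool_rot: [3.14, -0.003, 1.247]
force: [-1.0, 0.6, 8.3]
width: 20.7
gripper_force: 62.0
```

Contact is at about z = 180, and the ring is nudging the bulb along +y. I'll ease off slightly and shift that way.

carry_out([
  {"tx": 0.005,"ty": 0,"tz": -0.003,"twist": 0,"fingers": 0},
  {"tx": 0,"ty": 0,"tz": 0,"twist": 0,"fingers": 0},
  {"tx": 0,"ty": 0,"tz": 0,"twist": 0,"fingers": 0},
])

```text
clock: 11.6
eef_pos: [496.7, 368.5, 179.8]
tool_rot: [3.141, -0.0, 1.247]
force: [-1.8, 0.7, 7.6]
width: 20.7
gripper_force: 61.4
```

Run:
```python
from h import *
snap('wrist','w7');snap('scene','s7')
a=cv2.imread('pics/w7.png')[110:335,105:405];b=cv2.imread('pics/s7.png')[160:235,210:310]
R=lambda x:cv2.resize(x,(400,300),interpolation=cv2.INTER_CUBIC)
cv2.imwrite('pics/m7.png',np.hstack([R(a),R(b)]))
s=ctrl.read_state();print(s['eef_pos'],s['force'],s['torque'],s['tool_rot'])
```

```text
[496.69423026 368.47997904 179.78342714] [-1.11219795  0.46781672  5.99876886] [-0.09171563  0.26185739 -0.04476858] [ 3.14117733e+00 -5.02767177e-04  1.24710447e+00]
```

View pics/m7.png

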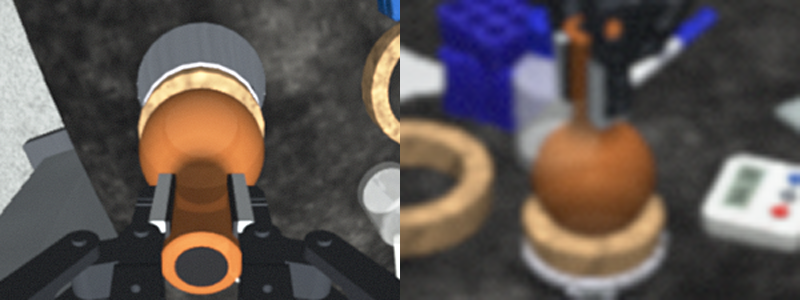

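The bulb is seated and centred: in the scene crop the bulb is at 594.5 and the ring at 594. The wrist view shows the neck upright. Now I'll take off some of the load and open.

carry_out([
  {"tx": 0,"ty": 0,"tz": -0.0025,"twist": 0,"fingers": 0},
  {"tx": 0,"ty": 0,"tz": 0,"twist": 0,"fingers": 0},
  {"tx": 0,"ty": 0,"tz": 0,"twist": 0,"fingers": 0},
])

```text
clock: 12.08
eef_pos: [496.7, 368.4, 179.9]
tool_rot: [3.142, -0.0, 1.247]
force: [-1.1, 0.2, 4.2]
width: 20.7
gripper_force: 60.8
```

carry_out([
  {"tx": 0,"ty": 0,"tz": 0,"twist": 0,"fingers": 0.3},
  {"tx": 0,"ty": 0,"tz": 0,"twist": 0,"fingers": 0.4},
  {"tx": 0,"ty": 0,"tz": 0,"twist": 0,"fingers": 0.55},
  {"tx": 0,"ty": 0,"tz": 0,"twist": 0,"fingers": 0.7},
  {"tx": 0,"ty": 0,"tz": 0,"twist": 0,"fingers": 0.7},
])

```text
clock: 12.7
eef_pos: [496.6, 368.2, 179.7]
tool_rot: [-3.142, 0.0, 1.247]
force: [-0.9, 0.3, 0.9]
width: 59.5
gripper_force: 0.0
```

Run:
```python
from h import *
snap('wrist','w8');snap('scene','s8')
a=cv2.imread('pics/w8.png')[110:335,105:405];b=cv2.imread('pics/s8.png')[160:235,210:310]
R=lambda x:cv2.resize(x,(400,300),interpolation=cv2.INTER_CUBIC)
cv2.imwrite('pics/m8.png',np.hstack([R(a),R(b)]))
s=ctrl.read_state();print(s['eef_pos'],s['force'],s['width'])
```

```text
[496.64965737 368.24014381 179.76616675] [0.34600934 0.53451888 0.33575568] 59.70364168064942
```

View pics/m8.png

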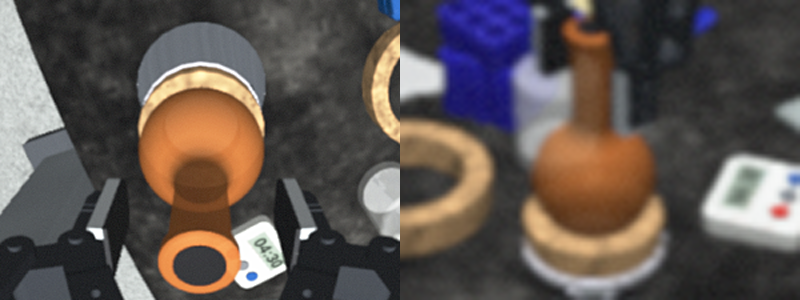

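Released, the flask stands in the ring. In the scene crop the lip is at (588,30) and the bulb at (594,180). In the wrist crop the lip is at (199,262) and the bulb at (202,152). I'll compute the remaining lean.

Run:
```python
from h import *
w=lambda u,v:ray('w8',105+u*.75,110+v*.75,True)
s=lambda u,v:ray('s8',210+(u-400)*.25,160+v*.25)
b,e=tri(w(202,152),s(594.5,173));m,e2=tri(w(199,262),s(588,32));d=m-b
print(b,e,m,e2,d,np.linalg.norm(d),np.degrees(np.arctan2(d[:2],d[2])))
im=cv2.imread('pics/s8.png');red=cv2.GaussianBlur(im[...,2].astype(float)-im[...,0],(0,0),.7)
c=[]
for r in range(167,200):
    g=np.gradient(red[r]); L=245+int(np.argmax(g[245:257]));Rr=257+int(np.argmin(g[257:270])); c.append((r,L,Rr))
print(c[::3])
x0=m*0+[496.6,368.2,0]
for z in(123,160,211): print(z,proj('s8',x0+[0,0,z]))
```

```text
[497.52762073 365.31492805 124.46337244] [0.7, 0.7] [497.47858847 368.50587487 211.92505897] [0.9, 0.9] [-4.90322626e-02  3.19094683e+00  8.74616865e+01] 87.51989007112806 [-0.03212082  2.08944897]
[(167, 250, 262), (170, 251, 262), (173, 252, 262), (176, 252, 263), (179, 253, 262), (182, 253, 262), (185, 253, 262), (188, 253, 262), (191, 249, 262), (194, 246, 269), (197, 245, 269)]
123 (np.float64(257.8987024196453), np.float64(204.8013333986858))
160 (np.float64(257.8373905210162), np.float64(189.8649318870139))
211 (np.float64(257.7481841227909), np.float64(168.1330558385779))
```

The lean is about 2°, inside the 5° limit. I'll withdraw straight up.

carry_out([
  {"tx": 0,"ty": 0,"tz": -0.06,"twist": 0,"fingers": 0.7},
  {"tx": 0,"ty": 0,"tz": -0.12,"twist": 0,"fingers": 0.7},
  {"tx": 0,"ty": 0,"tz": -0.15,"twist": 0,"fingers": 0.7},
  {"tx": 0,"ty": 0,"tz": -0.15,"twist": 0,"fingers": 0.7},
  {"tx": 0,"ty": 0,"tz": -0.05,"twist": 0,"fingers": 0.7},
  {"tx": 0,"ty": 0,"tz": 0,"twist": 0,"fingers": 0.7},
  {"tx": 0,"ty": 0,"tz": 0,"twist": 0,"fingers": 0.7},
])

```text
clock: 13.68
eef_pos: [496.1, 367.5, 337.4]
tool_rot: [-3.14, 0.002, 1.247]
force: [0.2, 0.6, 0.3]
width: 59.9
gripper_force: 0.0
```

Run:
```python
from h import *
snap('scene','s9')
a=cv2.imread('pics/s8.png').astype(int)[166:230,240:280];b=cv2.imread('pics/s9.png').astype(int)[166:230,240:280]
m=lambda x:(x[...,2]-x[...,0]>60)
print(m(a).sum(),m(b).sum(),(m(a)^m(b)).sum())
c=[]
for r in (1,3,8,12,16,26,30,34): 
    i=np.flatnonzero(m(b)[r]); c.append((r+166,240+i.min(),240+i.max()))
print(c); print(job.finish_job())
```

```text
1026 1061 87
[(167, np.int64(252), np.int64(264)), (169, np.int64(252), np.int64(264)), (174, np.int64(255), np.int64(261)), (178, np.int64(256), np.int64(261)), (182, np.int64(256), np.int64(261)), (192, np.int64(249), np.int64(268)), (196, np.int64(246), np.int64(271)), (200, np.int64(244), np.int64(272))]
the job is handed in; nothing more can be done
None
```

The flask is standing in the stand's cork ring, released and with the gripper withdrawn. I measured it as centred and leaning about 2° (limit 5°), and handed the job in at about 14 s; no verdict came back.

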